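# Offer the brass cap up to the stained-glass shade

### The job

Lift the lid off the stoneware pot by its knob and set it down, knob up, on the round brown cork mat; then take the brass cap out of the pot by its square finial and carry it over the clutter to the stained-glass lampshade. Finish still holding it, level and still, about one centimetre above the shade's square brass crown, centred and with its edges square to the crown's, so that the fit can be judged. The cap must never touch the shade, neither lid nor cap may be dropped, and the pot, the shade and everything else on the bench stay undisturbed.

Things in the scene. Friction and masses are not known exactly. Their poses are not given: they have to be found in the camera images.
- lid: Loose blue stoneware lid, 180 to 290 g. Origin: centre of its underside, z up. Plug 108 mm wide (z 0 to 5 mm) that sits in the pot's mouth; disc 140 mm wide (z 5 to 12) resting on the pot's rim; dark wooden neck 18 mm wide (z 12 to 22); round knob 30 mm wide (z 22 to 48). On the pot its origin is 67 mm above the pot's. On the mat it stands on its plug.
- pot: Loose round blue stoneware pot, about 0.7 kg, open at the top once the lid is off: outside diameter 132 mm, height 72 mm, wall 5 mm, inner floor 6 mm above its underside. Origin: centre of its underside.
- cap: Brass cap, 130 to 250 g, upright on the pot's inner floor, up to 6 mm off centre, turned any way, hidden until the lid is off. Origin: centre of its flat underside, z up. Plate 66 x 66 mm (z 0 to 5 mm), edges along x and y; pyramid narrowing to 24 x 24 mm (z 5 to 20); square finial 16 x 16 mm to grip (z 20 to 54), its faces parallel to the plate's edges.
- mat: Round brown cork mat, diameter 170 mm, 4 mm thick, fixed to the bench. Origin: centre of its underside.
- shade: Four-sided stained-glass shade, green, yellow and orange, fixed on a round wooden turntable 250 mm wide, 25 mm high. A square pyramid 180 mm wide at its foot, narrowing to a square brass crown 60 x 60 mm whose top is 150 mm above the bench. Origin: centre of the turntable's underside; x and y run along the shade's and crown's edges.
- shade_crown (a point): Centre of the crown's top edge plane (the crown is a square brass rim, 60 mm outside, 48 mm inside, open in the middle), 150 mm above the bench; axes as the shade's. Any of the four quarter turns of the cap fits it.
- rack: Fixed plywood rack 220 x 75 mm, long side along its x, with coloured glass sheets standing in it to 140 mm above the bench. Origin: centre of its underside. It stands between the pot and the shade.
- flux: Loose white plastic bottle with a red cap, diameter 52 mm, 130 mm high. Origin: centre of its underside. Bystander.
- jar: Loose amber jar with a black cap, diameter 68 mm, 75 mm high. Origin: centre of its underside. Bystander.
- spool: Loose spool of solder wire, diameter 60 mm, 44 mm high, standing on end. Origin: centre of its underside. Bystander.
- brush: Loose brush with wooden handle and steel ferrule, 200 mm long, 42 mm wide, 20 mm high, lying along its x. Origin: middle of its underside. Bystander.
- sponge: Loose turquoise sponge block 90 x 60 x 30 mm. Origin: centre of its underside. Bystander.

How it is judged:
By the outcome, as a careful person would: the job done as asked, in the order asked, and still so for the second after the job is handed in, while the arm keeps its last pose, push and grip.
It also fails if it takes over 69 s, if anything falls off the work surface, if the arm or the gripper's body presses on something with over 40 N, if the wrist force passes 120 N, or if a joint passes its speed limit or range.

### The arm

A 7-joint arm with a two-finger parallel gripper is mounted at the origin on the work surface. World frame = base frame: x ahead of the robot, y to its left, z up, the work surface at z = 0. Lengths are in m, angles in degrees, forces in N, time in s.
With the tool pointing down it reaches from about 0.4 to 0.875 m from the base axis. Payload 6.5 kg.
Tool frame: the origin (TCP) lies at the very end of the fingers, on their centre line; the grasp point (between the pads) lies 19 mm behind it; z points along the fingers, y is the line along which they close (so a half turn about z gives the same grasp; the last joint's range is limited). The gripper opens to 88 mm and grips with 3 to 60 N. Pads are 18 mm wide; open, the fingers measure 123 mm over their backs; the gripper's body (75 mm by 187 mm) begins 45 mm behind the grasp point.
Start: joints at [63.759, 30.733, -0.252, 88.115, 0.149, 61.152, -4.079], TCP at [0.248, -0.601, 0.239] pointing down, gripper open.
Joint ranges: [-154.64, 154.64], [-21.42, 123.67], [-72.66, 72.17], [13.99, 137.28], [-74.86, 254.86], [10.95, 109.41], [-158.01, 158.01]. Speed limits (degrees/s): [136.94, 136.94, 180, 180, 180, 180, 180].

### API

Orientations are given as [roll, pitch, yaw] about the fixed x, y, z axes, in that order (R = Rz(yaw) Ry(pitch) Rx(roll)).
In Python, from bench import r, optics, ticket, telemetry gives the robot as it stands (r), with the cameras (optics), the job (ticket) and the readings (telemetry).
- The arm moves only by the shell command python3 drive.py 'ROWS' [FORCE]. ROWS is a JSON list of rows, 1 to 8 of them, each of 7 numbers: dx, dy, dz in shares of 0.25 m (1.0 is 0.25 m), then a rotation vector rx, ry, rz in a scale on which 1.0 is 120 degrees, then the opening from 0.0 (shut) to 1.0 (fully open); each row shifts and turns the commanded pose from where the row before left it, along the tool's axes as they then stand; what a row does not reach is not made up. A row lasts 1/12 s, in which the tool goes at most 0.0417 m and 7.16 degrees, less where a joint would pass 70% of its speed; a pose out of reach is approached as far as the arm can. The fingers move at their own pace and stop on an object; FORCE is the grip in N (left out, the last holds). Time passes only in rows, so rows that do not move let the fingers close. It prints the time, the measured TCP pose, the force, the opening and the grip force at its end. Shift and turn numbers lie between -1 and 1, and a call with a number outside is refused. Input that does not fit is refused with a message, and nothing moves.
- telemetry.get_obs(): the state, without advancing time (a new reading comes with each control period).
- optics.read_camera(name): name is "scene" or "top"; returns the picture (384x512x3 uint8, blue, green, red); there is no depth.
- optics.camera_info(name): a dict with "camera_matrix" (3x3 intrinsics, pixels), "extrinsics" (4x4, takes a point from world to camera coordinates). Camera axes: x right, y down, z forward; pixel columns grow to the right and rows downward; lengths in m; the calibration is good to about 2 mm. A picture is of the moment at which its call begins. camera_info takes no time and is no camera call.
- ticket.hand_in(): hands the job in; it is judged then, once.
The state is a dict: "t": time; "q": joint angles; "qvel": joint speeds; "joint_efforts": joint torques, N m; "tcp_pos": TCP position; "orientation": TCP orientation; "contact_force": force on the tool from outside, world axes, zero at the start; "ft_torque": the same for the moment, N m; "gripper_width": opening from 0.0 (shut) to 1.0 (fully open); "grip_force": force on a finger pad.
Only numpy, scipy, OpenCV 4.12 (cv2) and the standard library are available. Lean on these libraries where they do the work, as an engineer would, in place of code of your own. Each camera call takes 0.05 s, during which the arm holds its last target. There are 200 camera calls.

## Working session

There is one attempt and no reset: what is moved stays moved. The work goes in short steps, Python scripts to look and compute and a shell command to move; the robot and the scene stay as the last step left them, time stands still between calls to the robot, and variables do not carry over. Pictures are saved under pics/ and viewed, at most 10 in all, crops included, and the job is handed in when it is done.

```bash
ls; mkdir -p pics
python3 - <<'E'
from bench import r, optics, ticket, telemetry
import cv2
for n in("scene","top"):
    i=optics.camera_info(n);print(n,i["camera_matrix"],i["extrinsics"])
    cv2.imwrite(f"pics/{n}0.png",cv2.resize(optics.read_camera(n),(800,600),interpolation=cv2.INTER_CUBIC))
o=telemetry.get_obs();print(o)
E
```

```text
bench.py
drive.py
pics
scene [[467.81372716   0.         251.5857077 ]
 [  0.         467.81372716 200.61032612]
 [  0.           0.           1.        ]] [[-0.52926947  0.8483966  -0.00985012  0.24107126]
 [ 0.55604981  0.33807436 -0.75928541 -0.20950865]
 [-0.64084509 -0.40734375 -0.65068321  1.84184886]
 [ 0.          0.          0.          1.        ]]
top [[393.6063214    0.         255.51181144]
 [  0.         393.6063214  187.42799256]
 [  0.           0.           1.        ]] [[ 0.00990233 -0.99989091  0.01095911  0.05522894]
 [-0.98838943 -0.01144902 -0.15150991  0.547113  ]
 [ 0.15161885 -0.00933157 -0.98839498  1.00862962]
 [ 0.          0.          0.          1.        ]]
{'t': 0.1, 'q': array([63.7604364 , 30.77304919, -0.25254848, 88.16476251,  0.14834642,
       61.15089337, -4.07941921]), 'qvel': array([-0.0586497 , -0.07330109,  0.04728996, -0.13150197, -0.0435847 ,
        0.09484831,  0.09453757]), 'joint_efforts': array([ 1.90367449e-03, -5.72080564e+01,  9.93544981e-01, -2.52230984e+01,
       -5.61586360e-02,  1.33972909e-02,  2.35815548e-05]), 'tcp_pos': array([ 0.24794863, -0.60025755,  0.23793005]), 'orientation': array([-1.79911888e+02,  6.89748631e-03,  2.24489177e+01]), 'contact_force': array([ 0.01624432, -0.35263984,  0.61449157]), 'ft_torque': array([0.01203452, 0.04946851, 0.03751997]), 'grip_force': 0.0, 'gripper_width': 1.0014846487741473}
```

View pics/top0.png

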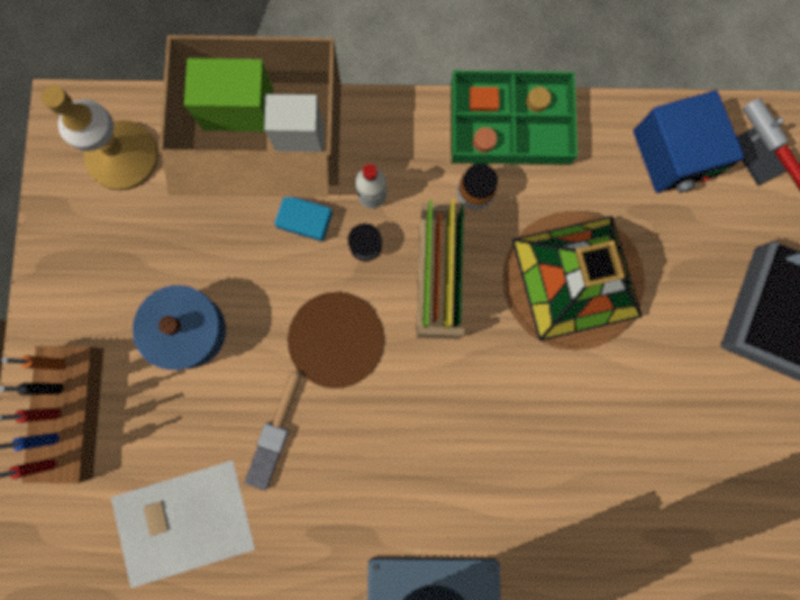

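View pics/scene0.png

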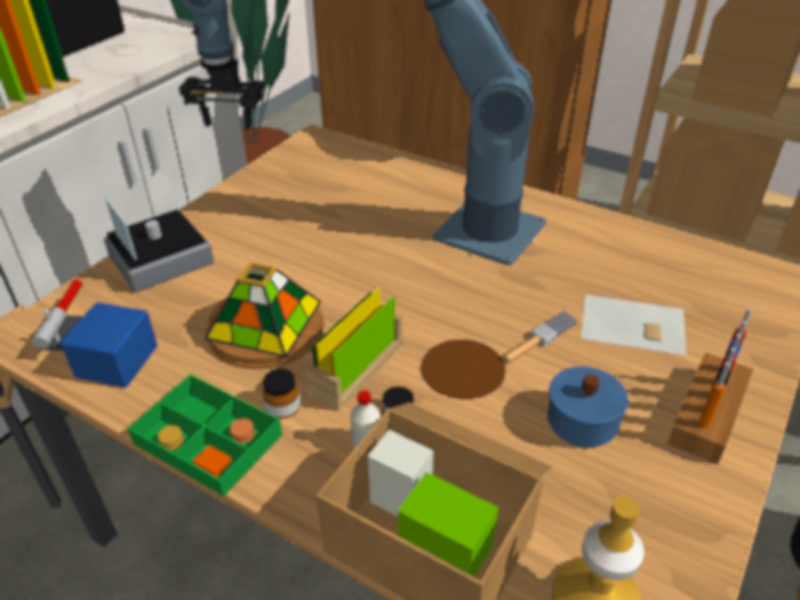

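The top view has the lid disc at about (179,328), the knob at (169,325), the mat at (336,339) and the crown at (600,263), all in the 800-px picture. The scene view agrees. I'll enlarge these for finer readings.

```bash
cat > h.py <<'E'
from bench import r, optics, ticket, telemetry
import numpy as np, cv2
def cam(n):
    i=optics.camera_info(n); return np.array(i["camera_matrix"]),np.array(i["extrinsics"])
def px2w(n,uv,z):
    K,E=cam(n); R,t=E[:3,:3],E[:3,3]
    d=R.T@np.linalg.solve(K,[uv[0],uv[1],1]); c=-R.T@t
    return c+d*(z-c[2])/d[2]
def w2px(n,p):
    K,E=cam(n); q=np.atleast_2d(p)@E[:3,:3].T+E[:3,3]; q=q@K.T
    return q[:,:2]/q[:,2:]
def grab(n,k=1): return np.mean([optics.read_camera(n) for _ in range(k)],0).astype(np.uint8)
def crop(im,c,half,size):   # crop centred at c; scale=size/(2*half)
    s=size/(2*half); M=np.array([[s,0,s*(.5-c[0]+half)-.5],[0,s,s*(.5-c[1]+half)-.5]])
    return cv2.warpAffine(im,M,(size,size),flags=cv2.INTER_CUBIC)
E
python3 - <<'E'
from h import *
a=grab("top",3);b=grab("scene",3)
cv2.imwrite("pics/t.png",a);cv2.imwrite("pics/s.png",b)
out=np.vstack([np.hstack([crop(a,(384,168),25,400),crop(b,(167,175),25,400)])]);
out=cv2.resize(out,(800,400)); cv2.imwrite("pics/crown.png",out)
# mat and lid discs by colour segmentation
hsv=cv2.cvtColor(a,cv2.COLOR_BGR2HSV)
m=cv2.inRange(hsv,(95,90,40),(125,255,255)); m[:,:70]=0;m[:,160:]=0;m[:170]=0;m[250:]=0
c=max(cv2.findContours(m,0,2)[0],key=cv2.contourArea);print("lid",cv2.fitEllipse(cv2.convexHull(c)))
e=cv2.fitEllipse(cv2.convexHull(c))[0];print(px2w("top",e,.079), px2w("top",(169/1.5625,325/1.5625),.115))
for n,uv in (("top",(336/1.5625,339/1.5625)),("scene",(463/1.5625,368/1.5625))):print(n,px2w(n,uv,.004))
print(hsv[217,215],px2w("top",(384,168),.15),px2w("scene",(590/1.5625,383/1.5625),.105))
E
```

```text
lid ((113.8345718383789, 209.6920166015625), (52.08494186401367, 57.6146240234375), 88.09046936035156)
[0.47936942 0.42058319 0.079     ] [0.4800564  0.42210451 0.115     ]
top [0.4694054  0.17039794 0.004     ]
scene [0.47212448 0.17557211 0.004     ]
[ 12 166  92] [ 0.58089609 -0.24776559  0.15      ] [0.48130491 0.42724283 0.105     ]
```

View pics/crown.png

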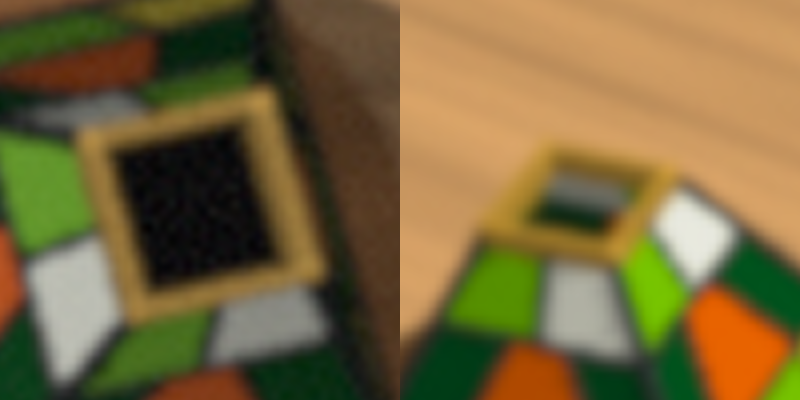

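Crown outer corners in the crop: the top view has TL (76,130), TR (274,88), BR (326,277) and BL (126,324). The scene view, after subtracting 400, has (145,140), (278,172), (218,262) and (85,232). I'll fit those next and overlay model outlines for the lid and mat.

Run:
```python
from h import *
from scipy.optimize import least_squares
f=lambda P,c:(np.array(P)+.5)/8-.5+np.array(c)-25
T=f([(76,130),(274,88),(326,277),(126,324)],(384,168)); S=f([(145,140),(278,172),(218,262),(85,232)],(167,175))
def corners(p):
    a=np.radians(p[2]);q=np.array([[1,1],[1,-1],[-1,-1],[-1,1]])*.03
    return np.c_[q@np.array([[np.cos(a),np.sin(a)],[-np.sin(a),np.cos(a)]])+p[:2],np.full(4,.15)]
def near(A,B): return np.array([A[np.argmin(np.linalg.norm(A-b,axis=1))]-b for b in B]).ravel()
for name,cs in (("top",[("top",T)]),("scene",[("scene",S)]),("both",[("top",T),("scene",S)])):
    g=lambda p:np.concatenate([near(w2px(n,corners(p)),B) for n,B in cs])
    s=least_squares(g,[.581,-.248,13],x_scale=[.01,.01,5],diff_step=1e-4);print(name,s.x,np.abs(s.fun).max())
a=cv2.imread("pics/t.png");b=cv2.imread("pics/s.png")
# disc fits: mean of model-circle vs colour mask overlap
from scipy.optimize import minimize
th=np.linspace(0,2*np.pi,60,endpoint=False)
circ=lambda p,rad,z:np.c_[p[0]+rad*np.cos(th),p[1]+rad*np.sin(th),np.full(60,z)]
o=[]
for n,im in(("top",a),("scene",b)):
    h=cv2.cvtColor(im,cv2.COLOR_BGR2HSV)
    c0=w2px(n,[.47,.172,.004])[0]
    m=cv2.inRange(h,(5,120,40),(15,255,120));M=np.zeros_like(m);cv2.circle(M,tuple(c0.astype(int)),45,255,-1);m&=M
    m=cv2.morphologyEx(m,cv2.MORPH_OPEN,np.ones((5,5)))
    c=max(cv2.findContours(m,0,2)[0],key=cv2.contourArea);e=cv2.fitEllipse(c);print(n,"mat",e[1],px2w(n,e[0],.004))
    u=im.copy();k=8
    c0=w2px(n,[.48,.423,.09])[0].round()
    v=crop(im,c0,36,400)
    for p,rad,z in ((( .48,.423),.07,.079),((.48,.423),.015,.102)):
        P=(w2px(n,circ(p,rad,z))-c0+36.5)*400/72-.5
        cv2.polylines(v,[P.round().astype(int)],True,(255,255,255),1)
    o.append(v)
cv2.imwrite("pics/lid.png",np.hstack(o))
```

```text
top [ 0.58063569 -0.24684708 12.91983734] 0.5480377887534473
scene [ 0.58234756 -0.24245905 14.79562553] 0.8645431896881348
both [ 0.58061874 -0.24580482 13.46482283] 1.4101665256043248
top mat (59.901084899902344, 61.368953704833984) [0.46887042 0.17111752 0.004     ]
scene mat (35.3193244934082, 52.44165802001953) [0.47445719 0.17565883 0.004     ]
```

View pics/lid.png

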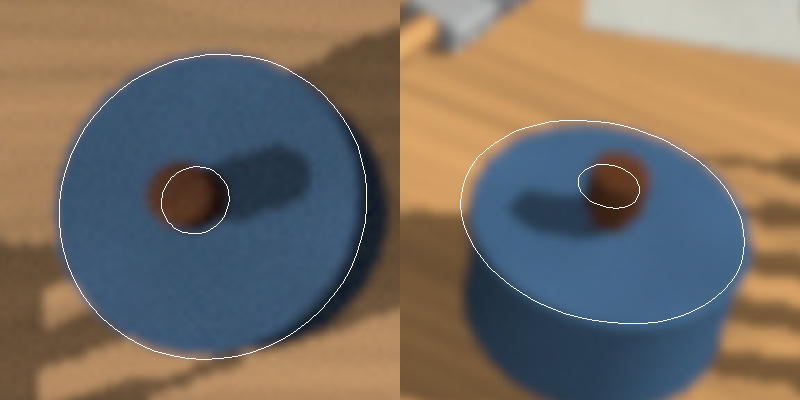

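The crown sits at about (0.581, -0.245) with yaw about 13.3°. The two cameras differ by about 4 mm in y, so I take means: mat (0.4715, 0.1735), lid (0.481, 0.425). In the overlay the lid outline fits to within 2–3 mm. Now I'll move over the lid.

The manual's scale: shifts go in shares of 0.25 m and turns go in shares of 120 degrees. Converting my numbers, 0.0289 m is 0.1156, -0.0286 m is -0.1144.

```bash
python3 drive.py '[[0.1156,-0.1144,0,0,0,0,1],[0.1156,-0.1144,0,0,0,0,1],[0.1156,-0.1144,0,0,0,0,1],[0.1156,-0.1144,0,0,0,0,1],[0.1156,-0.1144,0,0,0,0,1],[0.1156,-0.1144,0,0,0,0,1],[0.1156,-0.1144,0,0,0,0,1],[0.1156,-0.1144,0,0,0,0,1]]'
python3 drive.py '[[0.1156,-0.1144,0,0,0,0,1],[0.1156,-0.1144,0,0,0,0,1],[0.1156,-0.1144,0,0,0,0,1],[0.1156,-0.1144,0,0,0,0,1],[0.1156,-0.1144,0,0,0,0,1],[0.1156,-0.1144,0,0,0,0,1],[0.1156,-0.1144,0,0,0,0,1],[0.1156,-0.1144,0,0,0,0,1]]'
python3 drive.py '[[0.052,-0.1456,0,0,0,0,1],[0.052,-0.1456,0,0,0,0,1],[0.052,-0.1456,0,0,0,0,1],[0.052,-0.1456,0,0,0,0,1],[0.052,-0.1456,0,0,0,0,1],[0.052,-0.1456,0,0,0,0,1],[0.052,-0.1456,0,0,0,0,1],[0.052,-0.1456,0,0,0,0,1]]'
python3 drive.py '[[0.052,-0.1456,0,0,0,0,1],[0.052,-0.1456,0,0,0,0,1],[0.052,-0.1456,0,0,0,0,1],[0,0,0,0,0,0,1]]'
```

```text
t: 1.07
tcp_pos: [0.3749, -0.2992, 0.239]
orientation: [180.0, -0.0, 22.4]
contact_force: [1.2, 0.1, 1.1]
gripper_width: 1.003
grip_force: 0.0
t: 1.73
tcp_pos: [0.5013, 0.0006, 0.239]
orientation: [180.0, -0.0, 22.4]
contact_force: [0.3, -0.4, -0.1]
gripper_width: 1.005
grip_force: 0.0
t: 2.4
tcp_pos: [0.4855, 0.3093, 0.2388]
orientation: [180.0, -0.0, 22.4]
contact_force: [1.0, 0.2, 0.1]
gripper_width: 1.0
grip_force: 0.0
t: 2.73
tcp_pos: [0.476, 0.4324, 0.2388]
orientation: [-179.6, -0.0, 23.0]
contact_force: [-1.9, 0.2, 0.3]
gripper_width: 1.0
grip_force: 0.0
```

Converted, -7 degrees is -0.0583.

```bash
python3 drive.py '[[0,0,0,0,0,-0.0583,1],[0,0,0,0,0,-0.0583,1],[0,0,0,0,0,-0.0583,1],[0,0,0,0,0,-0.0583,1],[0,0,0,0,0,-0.0583,1],[0,0,0,0,0,-0.0583,1],[0,0,0,0,0,-0.0583,1],[0,0,0,0,0,-0.0583,1]]'
python3 drive.py '[[0,0,0,0,0,-0.0583,1],[0,0,0,0,0,-0.0375,1],[-0.024,0.02,0.16,0,0,0,1],[0,0,0.16,0,0,0,1],[0,0,0,0,0,0,1]]'
python3 - <<'E'
from h import *
o=telemetry.get_obs();print(o["q"].round(1),o["tcp_pos"])
v=[]
for n in("top","scene"):
    im=grab(n,2);c0=w2px(n,[.481,.425,.12])[0].round();w=crop(im,c0,36,400)
    p=o["tcp_pos"]
    for z in(.115,p[2]):
        P=(w2px(n,[p[0],p[1],z])[0]-c0+36.5)*400/72-.5;cv2.circle(w,tuple(P.round().astype(int)),3,(255,255,255),1)
    v.append(w)
cv2.imwrite("pics/g1.png",np.hstack(v))
E
```

```text
t: 3.4
tcp_pos: [0.4802, 0.423, 0.2387]
orientation: [180.0, 0.0, 78.8]
contact_force: [-0.1, 0.2, -0.1]
gripper_width: 0.999
grip_force: 0.0
t: 3.82
tcp_pos: [0.4827, 0.4126, 0.1515]
orientation: [-179.5, 0.5, 89.9]
contact_force: [-2.2, -2.0, -1.1]
gripper_width: 0.998
grip_force: 0.0
[-20.1  40.4 -36.4  92.2  27.2  57.3 -65.3] [0.48274756 0.41256935 0.15152639]
```

View pics/g1.png

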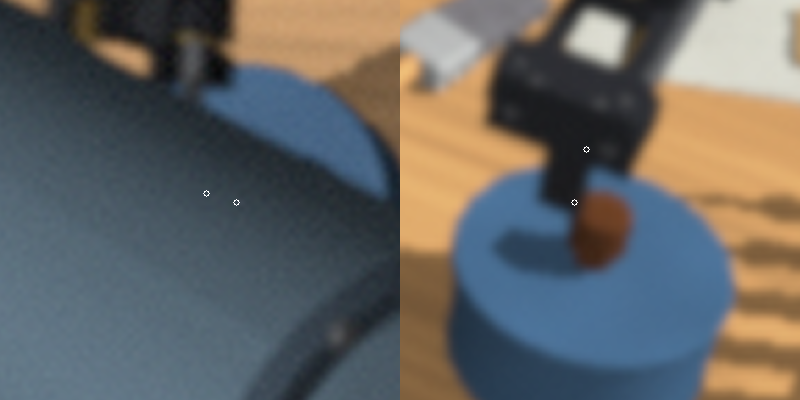

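In the scene crop the knob top is at (602,205), right of the tool's projected axis, because I moved in y the wrong way. I'll correct by +y and compare again once it settles.

Converted, 0.009 m is 0.036.

```bash
python3 drive.py '[[0.036,0,0,0,0,0,1],[0,0,0,0,0,0,1],[0,0,0,0,0,0,1],[0,0,0,0,0,0,1]]'
python3 - <<'E'
from h import *
o=telemetry.get_obs();p=o["tcp_pos"];print(p,o["orientation"])
im=grab("scene",2);c0=w2px("scene",[.481,.425,.12])[0].round();w=crop(im,c0,30,600)
S=600/60
def mk(q,col):
    P=(w2px("scene",q)-c0+30.5)*S-.5
    cv2.polylines(w,[P.round().astype(int)],True,col,1)
# front finger's tip rectangle (18 mm wide, x +44..+61)
for s in(1,-1): mk([[p[0]+s*a,p[1]+b,p[2]] for a,b in((.044,-.009),(.044,.009),(.0615,.009),(.0615,-.009))],(255,255,255))
th=np.linspace(0,6.283,40)
for z in(.115,.089): mk(np.c_[p[0]+.015*np.cos(th),p[1]+.015*np.sin(th),z+0*th],(0,255,255))
cv2.imwrite("pics/g2.png",w)
E
```

```text
t: 4.35
tcp_pos: [0.4852, 0.4271, 0.1596]
orientation: [179.9, -0.0, 90.0]
contact_force: [-0.5, -0.0, -0.2]
gripper_width: 1.002
grip_force: 0.0
[0.48515429 0.42706277 0.15956909] [ 1.79947635e+02 -4.77102997e-02  8.99787432e+01]
```

View pics/g2.png

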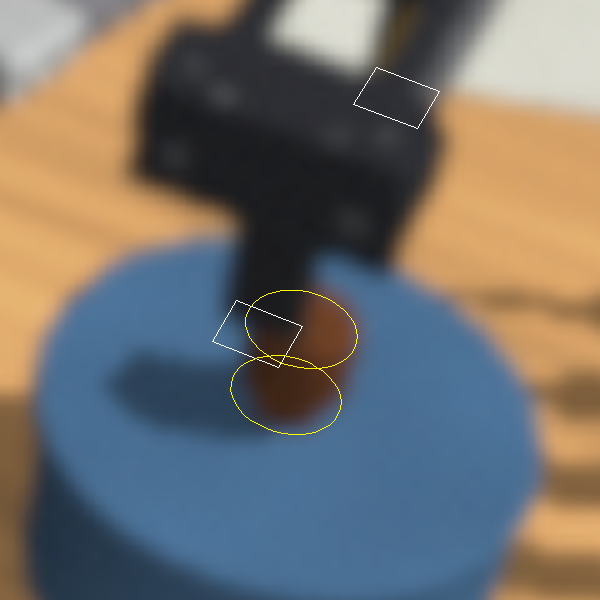

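The fingers' axis is within about 2 mm of the knob: the knob spans x 245–360 and the predicted circle 245–357. Descend and grip.

Converted, 0.025 m is 0.1, 0.018 m is 0.072.

```bash
python3 drive.py '[[-0.004,-0.008,0.1,0,0,0,1],[0,0,0.1,0,0,0,1],[0,0,0.072,0,0,0,1],[0,0,0.024,0,0,0,1],[0,0,0,0,0,0,1],[0,0,0,0,0,0,1]]'
python3 drive.py '[[0,0,0,0,0,0,0.4],[0,0,0,0,0,0,0.4],[0,0,0,0,0,0,0.4],[0,0,0,0,0,0,0],[0,0,0,0,0,0,0],[0,0,0,0,0,0,0],[0,0,0,0,0,0,0],[0,0,0,0,0,0,0]]' 30
```

```text
t: 4.95
tcp_pos: [0.4833, 0.4258, 0.0854]
orientation: [180.0, -0.0, 89.9]
contact_force: [0.0, 0.6, -0.4]
gripper_width: 1.001
grip_force: 0.0
t: 5.62
tcp_pos: [0.483, 0.4254, 0.0847]
orientation: [-180.0, 0.0, 90.0]
contact_force: [0.0, -0.3, 0.3]
gripper_width: 0.421
grip_force: 0.0
```

```bash
python3 drive.py '[[0,0,0,0,0,0,0],[0,0,0,0,0,0,0],[0,0,0,0,0,0,0],[0,0,0,0,0,0,0],[0,0,0,0,0,0,0]]'
```

```text
t: 6.03
tcp_pos: [0.4829, 0.4254, 0.0847]
orientation: [-180.0, 0.0, 90.0]
contact_force: [-1.3, -0.2, 0.5]
gripper_width: 0.328
grip_force: 30.0
```

Converted, -0.02 m is -0.08, -0.015 m is -0.06.

```bash
python3 drive.py '[[0,0,-0.02,0,0,0,0],[0,0,-0.04,0,0,0,0],[0,0,-0.06,0,0,0,0],[0,0,-0.08,0,0,0,0],[0,0,-0.08,0,0,0,0],[0,0,-0.04,0,0,0,0],[0,0,0,0,0,0,0]]'
python3 drive.py '[[-0.048,0,0,0,0,0,0],[-0.112,-0.008,0,0,0,0,0],[-0.144,-0.012,0,0,0,0,0],[-0.144,-0.012,0,0,0,0,0],[-0.144,-0.012,0,0,0,0,0],[-0.144,0,0,0,0,0,0],[-0.144,0,0,0,0,0,0],[-0.08,0,0,0,0,0,0]]'
python3 drive.py '[[-0.048,0,0,0,0,0,0],[0,0,0.08,0,0,0,0],[0,0,0.12,0,0,0,0],[0,0,0.12,0,0,0,0],[0,0,0.08,0,0,0,0],[0,0,0.04,0,0,0,0],[0,0,0,0,0,0,0],[0,0,0,0,0,0,0]]'
```

```text
t: 6.62
tcp_pos: [0.4844, 0.427, 0.1684]
orientation: [179.8, -0.2, 89.9]
contact_force: [0.8, 0.1, -1.9]
gripper_width: 0.326
grip_force: 30.0
t: 7.28
tcp_pos: [0.4706, 0.1789, 0.163]
orientation: [-179.8, 0.3, 89.7]
contact_force: [0.3, -0.7, -2.3]
gripper_width: 0.332
grip_force: 30.0
t: 7.95
tcp_pos: [0.4716, 0.1739, 0.0548]
orientation: [-180.0, -0.0, 90.0]
contact_force: [0.2, 0.2, -2.0]
gripper_width: 0.331
grip_force: 30.0
```

Converted, 0.012 m is 0.048, 0.011 m is 0.044.

```bash
python3 drive.py '[[0,0,0.048,0,0,0,0],[0,0,0.044,0,0,0,0],[0,0,0.024,0,0,0,0],[0,0,0.008,0,0,0,0],[0,0,0.004,0,0,0,0],[0,0,0,0,0,0,0],[0,0,0,0,0,0,0]]'
python3 drive.py '[[0,0,0.004,0,0,0,0],[0,0,0.002,0,0,0,0],[0,0,0,0,0,0,0],[0,0,0,0,0,0,0]]'
```

```text
t: 8.53
tcp_pos: [0.472, 0.1736, 0.0229]
orientation: [180.0, -0.0, 90.0]
contact_force: [-0.7, 0.5, -2.5]
gripper_width: 0.33
grip_force: 30.0
t: 8.87
tcp_pos: [0.4722, 0.1735, 0.0216]
orientation: [180.0, -0.0, 89.9]
contact_force: [-0.5, -1.0, 2.7]
gripper_width: 0.331
grip_force: 30.0
```

Converted, -0.04 m is -0.16, -0.03 m is -0.12.

```bash
python3 drive.py '[[0,0,0,0,0,0,0.6],[0,0,0,0,0,0,0.6],[0,0,0,0,0,0,0.6],[0,0,0,0,0,0,0.6],[0,0,0,0,0,0,0.6],[0,0,0,0,0,0,0.6]]' 10
python3 drive.py '[[0,0,-0.04,0,0,0,0.6],[0,0,-0.12,0,0,0,0.6],[0,0,-0.16,0,0,0,0.6],[0,0,-0.16,0,0,0,0.6],[0,0,-0.16,0,0,0,0.6],[0,0,-0.08,0,0,0,0.6],[0,0,0,0,0,0,0.4],[0,0,0,0,0,0,0.4]]'
python3 - <<'E'
from h import *
a=grab("top",4);b=grab("scene",4);cv2.imwrite("pics/t2.png",a);cv2.imwrite("pics/s2.png",b)
v=np.hstack([crop(a,w2px("top",[.481,.424,.06])[0].round(),30,400),crop(b,w2px("scene",[.481,.424,.06])[0].round(),30,400)])
f=np.hstack([cv2.resize(a,(267,200)),cv2.resize(b,(267,200)),np.zeros((200,266,3),np.uint8)])
cv2.imwrite("pics/pot.png",np.vstack([v,f]));print(w2px("top",[.481,.424,.06])[0],w2px("scene",[.481,.424,.06])[0])
E
```

```text
t: 9.37
tcp_pos: [0.4718, 0.1734, 0.0212]
orientation: [-180.0, 0.0, 90.0]
contact_force: [0.6, 0.2, 0.0]
gripper_width: 0.601
grip_force: 0.0
t: 10.03
tcp_pos: [0.4724, 0.1734, 0.2025]
orientation: [179.8, -0.0, 89.9]
contact_force: [-0.4, 0.4, -0.6]
gripper_width: 0.475
grip_force: 0.0
[115.08253921 209.7513478 ] [373.90436162 255.7272972 ]
```

View pics/pot.png

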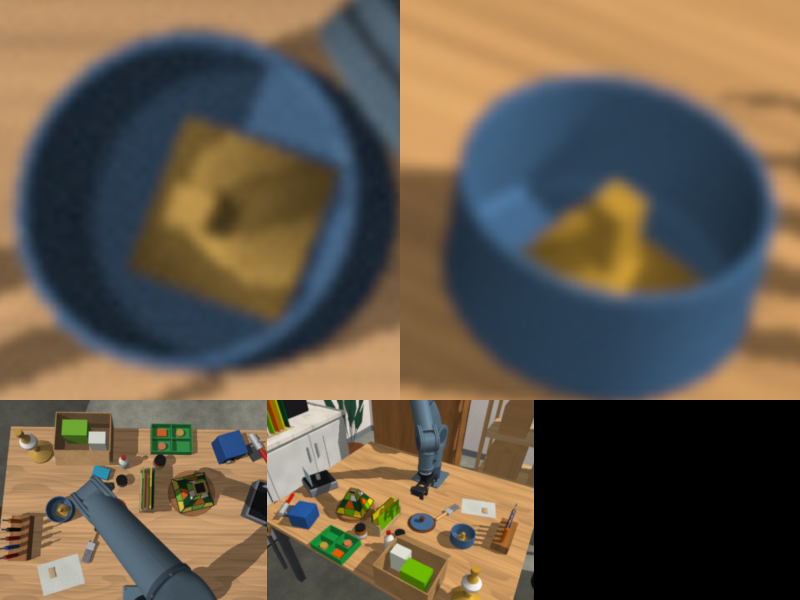

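The lid is on the mat. In the top crop the cap's plate corners are at about (187,117), (338,167), (280,320) and (131,268), and the finial top is at about (181,206).

Run:
```python
from h import *
from scipy.optimize import least_squares
s=400/60
f=lambda P:(np.array(P)+.5)/s-.5+np.array([115,210])-30
T=f([(187,117),(338,167),(280,320),(131,268)])
W=np.array([px2w("top",t,.011) for t in T]);print(W.round(4),W.mean(0))
d=np.roll(W,-1,0)-W;print(np.linalg.norm(d[:,:2],axis=1),np.degrees(np.arctan2(d[:,1],d[:,0]))%90)
print("finial",px2w("top",f([(181,206)])[0],.06))
# scene: finial top centre approx (620,190)->crop (217,190)
print("finial scene",px2w("scene",(np.array([217,190])+.5)/s-.5+np.array([374,256])-30,.06))
print(telemetry.get_obs()["q"].round(1))
```

```text
[[0.5199 0.4498 0.011 ]
 [0.5001 0.3872 0.011 ]
 [0.4377 0.4071 0.011 ]
 [0.4581 0.4684 0.011 ]] [0.47893956 0.42813798 0.011     ]
[0.06572058 0.06544614 0.06466332 0.06459365] [72.42824016 72.31935312 71.66692275 73.26081729]
finial [0.47902946 0.43252948 0.06      ]
finial scene [0.47170293 0.42707268 0.06      ]
[  8.   24.8 -41.5 110.4  20.5  52.5 -43.7]
```

Converted, 0.036 m is 0.144, 0.035 m is 0.14.

```bash
python3 drive.py '[[0.08,0.004,0,0,0,0,0.4],[0.14,0.008,0,0,0,0,0.4],[0.144,0.008,0,0,0,0,0.4],[0.144,0.008,0,0,0,0,0.4],[0.144,0.008,0,0,0,0,0.4],[0.144,0,0,0,0,0,0.4],[0.144,0,0,0,0,0,0.4],[0.088,0,0,0,0,0,0.4]]'
python3 drive.py '[[0,0,0,0,0,0.05,0.4],[0,0,0,0,0,0.05,0.4],[0,0,0.12,0,0,0.0467,0.4],[0,0,0.12,0,0,0,0.4],[0,0,0.08,0,0,0,0.4],[0,0,0,0,0,0,0.4],[0,0,0,0,0,0,0.4],[0,0,0,0,0,0,0.4]]'
python3 - <<'E'
from h import *
o=telemetry.get_obs();p=o["tcp_pos"];y=np.radians(o["orientation"][2]);print(p,o["orientation"])
im=grab("scene",3);c0=np.array([374,250.]);w=crop(im,c0,30,600)
def mk(q,col):
    P=(w2px("scene",q)-c0+30.5)*10-.5
    cv2.polylines(w,[P.round().astype(int)],True,col,1)
X=np.array([np.cos(y),np.sin(y),0]);Y=np.array([np.sin(y),-np.cos(y),0]);h=o["gripper_width"]*.044
for s in(1,-1): mk([p+s*a*Y+b*X for a,b in((h,-.009),(h,.009),(h+.0175,.009),(h+.0175,-.009))],(255,255,255))
q=p.copy();q[2]=.06
mk([q+a*Y+b*X for a,b in((.008,.008),(.008,-.008),(-.008,-.008),(-.008,.008))],(0,0,255))
cv2.imwrite("pics/g3.png",w)
E
```

```text
t: 11.1
tcp_pos: [0.4794, 0.4346, 0.2007]
orientation: [-179.9, -0.1, 90.1]
contact_force: [0.7, 0.2, -0.5]
gripper_width: 0.401
grip_force: 0.0
t: 11.77
tcp_pos: [0.4814, 0.4313, 0.1224]
orientation: [180.0, -0.1, 72.4]
contact_force: [0.7, -0.1, 0.5]
gripper_width: 0.402
grip_force: 0.0
[0.48141884 0.43129819 0.12236062] [ 1.79984441e+02 -8.98136739e-02  7.23621418e+01]
```

View pics/g3.png

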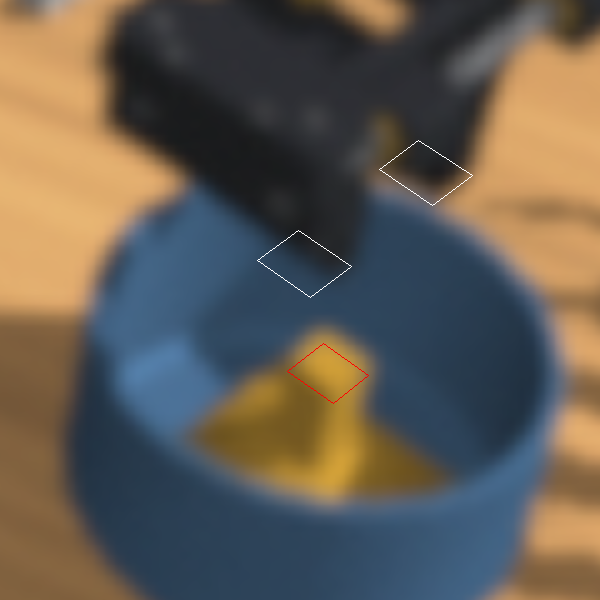

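The finial top (288–378, 325–390) and both fingers show the same offset of about 18 px above their predictions, so the tool is centred over the finial. Descend and grip.

Converted, 0.025 m is 0.1, 0.02 m is 0.08.

```bash
python3 drive.py '[[0,0,0.08,0,0,0,0.4],[0,0,0.1,0,0,0,0.4],[0,0,0.08,0,0,0,0.4],[0,0,0.06,0,0,0,0.4],[0,0,0.032,0,0,0,0.4],[0,0,0.014,0,0,0,0.4],[0,0,0,0,0,0,0.4],[0,0,0,0,0,0,0.4]]'
python3 drive.py '[[0,0,0,0,0,0,0.1],[0,0,0,0,0,0,0.1],[0,0,0,0,0,0,0.1],[0,0,0,0,0,0,0.1],[0,0,0,0,0,0,0.1],[0,0,0,0,0,0,0],[0,0,0,0,0,0,0],[0,0,0,0,0,0,0]]' 30
```

```text
t: 12.58
tcp_pos: [0.4816, 0.4311, 0.0307]
orientation: [180.0, -0.1, 72.3]
contact_force: [-1.0, -0.2, 0.6]
gripper_width: 0.399
grip_force: 0.0
t: 13.25
tcp_pos: [0.481, 0.431, 0.0304]
orientation: [180.0, -0.0, 72.4]
contact_force: [-1.2, -0.9, 6.0]
gripper_width: 0.18
grip_force: 30.0
```

Converted, -0.036 m is -0.144, -0.03 m is -0.12.

```bash
python3 drive.py '[[0,0,-0.016,0,0,0,0],[0,0,-0.04,0,0,0,0],[0,0,-0.08,0,0,0,0],[0,0,-0.12,0,0,0,0],[0,0,-0.144,0,0,0,0],[0,0,-0.144,0,0,0,0],[0,0,-0.144,0,0,0,0],[0,0,-0.144,0,0,0,0]]'
python3 drive.py '[[0,0,-0.048,0,0,0,0],[0,0,0,0,0,0,0],[0,0,0,0,0,0,0]]'
python3 - <<'E'
from h import *
o=telemetry.get_obs();p=o["tcp_pos"];y=np.radians(o["orientation"][2]);print(o["q"].round(1))
d=np.array([.5815,-.2447])-p[:2];print(d@[np.cos(y),np.sin(y)],d@[np.sin(y),-np.cos(y)])
E
```

```text
t: 13.92
tcp_pos: [0.4808, 0.4298, 0.2398]
orientation: [180.0, 0.0, 72.4]
contact_force: [0.2, 0.5, -2.5]
gripper_width: 0.179
grip_force: 30.0
t: 14.17
tcp_pos: [0.481, 0.4298, 0.2489]
orientation: [180.0, 0.0, 72.3]
contact_force: [-0.3, -0.8, -3.3]
gripper_width: 0.179
grip_force: 30.0
[-21.6  34.3 -36.3  86.7  21.5  66.1 -79.6]
-0.6122182190432477 0.30039572259827574
```

Converted, -0.03 m is -0.12, 0.015 m is 0.06.

```bash
python3 drive.py '[[-0.048,0.024,0,0,0,0,0],[-0.08,0.04,0,0,0,0,0],[-0.12,0.06,0,0,0,0,0],[-0.12,0.06,0,0,0,0,0],[-0.12,0.06,0,0,0,0,0],[-0.12,0.06,0,0,0,0,0],[-0.12,0.06,0,0,0,0,0],[-0.12,0.06,0,0,0,0,0]]'
python3 drive.py '[[-0.12,0.06,0,0,0,0,0],[-0.12,0.06,0,0,0,0,0],[-0.12,0.06,0,0,0,0,0],[-0.12,0.06,0,0,0,0,0],[-0.12,0.06,0,0,0,0,0],[-0.12,0.06,0,0,0,0,0],[-0.12,0.06,0,0,0,0,0],[-0.12,0.06,0,0,0,0,0]]'
python3 drive.py '[[-0.12,0.06,0,0,0,0,0],[-0.12,0.06,0,0,0,0,0],[-0.12,0.06,0,0,0,0,0],[-0.12,0.048,0,0,0,0,0],[-0.08,0.032,0,0,0,0,0],[-0.04,0.012,0,0,0,0,0],[0,0,0,0,0,0,0],[0,0,0,0,0,0,0]]'
python3 drive.py '[[0,0,0,0,0,-0.0333,0],[0,0,0,0,0,-0.05,0],[0,0,0,0,0,-0.05,0],[0,0,0,0,0,-0.05,0],[0,0,0,0,0,-0.05,0],[0,0,0,0,0,-0.025,0],[0,0,0,0,0,0,0],[0,0,0,0,0,0,0]]'
python3 - <<'E'
from h import *
o=telemetry.get_obs();p=o["tcp_pos"];y=np.radians(o["orientation"][2]);print(o["q"].round(1),p)
d=np.array([.5815,-.2447])-p[:2];print(d@[np.cos(y),np.sin(y)],d@[np.sin(y),-np.cos(y)])
E
```

```text
t: 14.83
tcp_pos: [0.5165, 0.1925, 0.2471]
orientation: [-179.8, 0.2, 72.3]
contact_force: [0.4, 0.4, -3.1]
gripper_width: 0.173
grip_force: 30.0
t: 15.5
tcp_pos: [0.5572, -0.0718, 0.2472]
orientation: [-179.7, 0.1, 72.3]
contact_force: [0.9, 0.6, -2.4]
gripper_width: 0.177
grip_force: 30.0
t: 16.17
tcp_pos: [0.5776, -0.2314, 0.2482]
orientation: [-179.8, -0.1, 72.3]
contact_force: [-0.2, -0.5, -2.4]
gripper_width: 0.177
grip_force: 30.0
t: 16.83
tcp_pos: [0.5787, -0.2301, 0.2495]
orientation: [-180.0, -0.1, 103.4]
contact_force: [-0.1, -0.5, -2.2]
gripper_width: 0.179
grip_force: 30.0
[ 42.6  32.  -36.1  90.2  20.2  64.5  15.2] [ 0.57868672 -0.23014434  0.24953157]
-0.014811300736851335 -0.0006380989600080125
```

Converted, 0.015 m is 0.06, 0.014 m is 0.056.

```bash
python3 drive.py '[[-0.032,-0.0024,0,0,0,0,0],[-0.0272,0,0.04,0,0,0,0],[0,0,0.06,0,0,0,0],[0,0,0.056,0,0,0,0],[0,0,0.024,0,0,0,0],[0,0,0,0,0,0,0],[0,0,0,0,0,0,0],[0,0,0,0,0,0,0]]'
python3 - <<'E'
from h import *
o=telemetry.get_obs();p=o["tcp_pos"];print(p,o["orientation"])
a=grab("top",3);b=grab("scene",6);cv2.imwrite("pics/t3.png",a);cv2.imwrite("pics/s3.png",b)
c=w2px("scene",[.5815,-.2447,.17])[0].round();ct=w2px("top",[.5815,-.2447,.17])[0].round();print(c,ct)
R=np.vstack([crop(a,ct,20,200),np.zeros((400,200,3),np.uint8)])
cv2.imwrite("pics/c1.png",np.hstack([crop(b,c,22,600),R]))
E
```

```text
t: 17.5
tcp_pos: [0.582, -0.2468, 0.2053]
orientation: [179.9, 0.0, 103.4]
contact_force: [-0.2, 0.2, -2.0]
gripper_width: 0.177
grip_force: 30.0
[ 0.58204939 -0.24683914  0.20525451] [1.79948823e+02 1.97229242e-02 1.03354858e+02]
[163. 169.] [386. 166.]
```

View pics/c1.png

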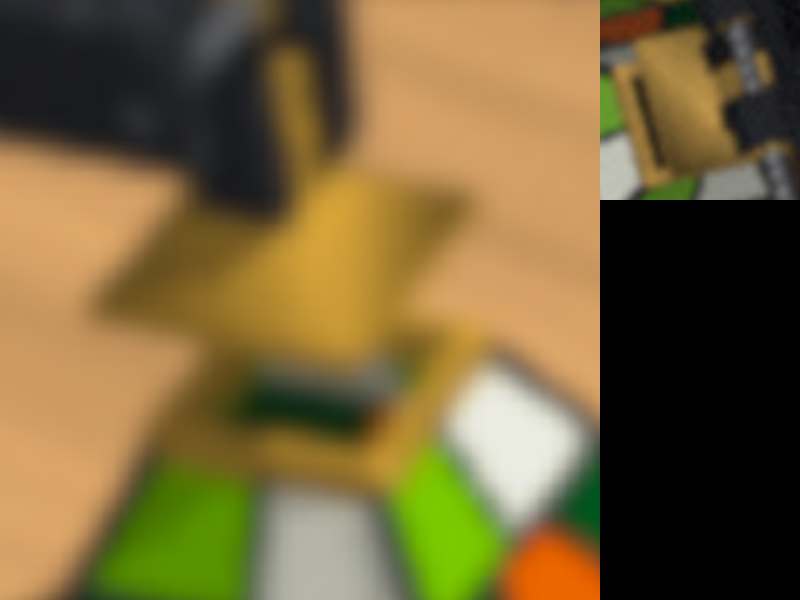

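Scene crop: the plate corners are left (95,305), front (375,358) and right (475,195). The crown corners below are left (160,455), front (392,490) and right (487,328). The top inset at (600–800, 0–200) shows the cap offset only slightly toward upper right, as expected from the height. I'll fit the true edges in both cameras by gradient, which cancels the calibration bias.

```bash
cat > fit.py <<'E'
from h import *
from scipy.ndimage import map_coordinates, gaussian_filter
from scipy.optimize import minimize
def edges(n,x,y,yaw,half,ztop,kind,zbot=None):
    """list of (P0,P1) 3D edges; kind 'far' -> top edges on far side, 'near' -> near side at zbot or ztop; sign for inner via kind"""
    K,E=cam(n);c=-E[:3,:3].T@E[:3,3];a=np.radians(yaw);out=[]
    for k in range(4):
        N=np.array([np.cos(a+k*np.pi/2),np.sin(a+k*np.pi/2)]);T=np.array([-N[1],N[0]])
        m=np.array([x,y])+N*half; near=N@(c[:2]-m)>0
        if kind=="near" and near: z=zbot if zbot is not None else ztop
        elif kind=="far" and not near: z=ztop
        else: continue
        out.append((k,np.r_[m-T*half*.85,z],np.r_[m+T*half*.85,z]))
    return out
def score(G,n,L):
    gx,gy=G;s=0
    for k,A,B in L:
        P=w2px(n,A+np.linspace(0,1,40)[:,None]*(B-A));d=P[-1]-P[0];d/=np.linalg.norm(d)
        g=sum(np.abs(map_coordinates(a,[P[:,1],P[:,0]],order=1)*-d[1]+map_coordinates(b,[P[:,1],P[:,0]],order=1)*d[0]) for a,b in zip(gx,gy))
        s+=g.mean()
    return s
def grads(im,sg=.8):
    g=[gaussian_filter(im[...,i].astype(float),sg) for i in range(3)]
    return [np.gradient(a,axis=1) for a in g],[np.gradient(a,axis=0) for a in g]
def opt(f,p0):
    S=np.vstack([p0]+[np.array(p0)+d for d in np.diag([.003,.003,2][:len(p0)])])
    best=None
    for dx in(-.003,0,.003):
        for dy in(-.003,0,.003):
            o=np.zeros(len(p0));o[:2]=dx,dy
            q=minimize(f,np.array(p0)+o,method="Nelder-Mead",options=dict(initial_simplex=S+o,xatol=1e-5,fatol=1e-4))
            if best is None or q.fun<best.fun: best=q
    return best
def crown(n,im):
    G=grads(im)
    return opt(lambda p:-score(G,n,edges(n,*p,.03,.15,"far")+edges(n,*p,.024,.15,"near")),[.5812,-.246,13.3])
def cap(n,im,p0,yaw,zb,keep=None):
    G=grads(im)
    def L(p):
        e=edges(n,p[0],p[1],yaw,.033,zb+.005,"near",zb)
        return e+edges(n,p[0],p[1],yaw,.033,zb+.005,"far")
    return opt(lambda p:-score(G,n,[e for e in L(p) if keep is None or e[0] in keep]),p0)
E
python3 - <<'E'
from fit import *
C={"top":crown("top",cv2.imread("pics/t.png")),"scene":crown("scene",cv2.imread("pics/s.png"))}
for n in C: print(n,C[n].x,C[n].fun)
p=np.array([.58205,-.24684]);zb=.2053-.0244
for n,f in(("top","t3"),("scene","s3")):
    im=cv2.imread(f"pics/{f}.png")
    print([ (e[0],k) for k in("near","far") for e in edges(n,*p,13.36,.033,.18,k)])
    for keep in ((None,[0,1],[1,2],[2,3],[3,0]) ):
        q=cap(n,im,p,13.36,zb,keep);print(n,keep,q.x,q.fun)
E
```

```text
Traceback (most recent call last):
  File "fit.py", line 36, in crown
    return opt(lambda p:-score(G,n,edges(n,*p,.03,.15,"far")+edges(n,*p,.024,.15,"near")),[.5812,-.246,13.3])
  File "fit.py", line 31, in opt
    q=minimize(f,np.array(p0)+o,method="Nelder-Mead",options=dict(initial_simplex=S+o,xatol=1e-5,fatol=1e-4))
  File "fit.py", line 36, in <lambda>
    return opt(lambda p:-score(G,n,edges(n,*p,.03,.15,"far")+edges(n,*p,.024,.15,"near")),[.5812,-.246,13.3])
                         ~~~~~^^^^^^^^^^^^^^^^^^^^^^^^^^^^^^^^^^^^^^^^^^^^^^^^^^^^^^^^^^^
  File "fit.py", line 18, in score
    P=w2px(n,A+np.linspace(0,1,40)[:,None]*(B-A));d=P[-1]-P[0];d/=np.linalg.norm(d)
  File "h.py", line 10, in w2px
    K,E=cam(n); q=np.atleast_2d(p)@E[:3,:3].T+E[:3,3]; q=q@K.T
        ~~~^^^
  File "h.py", line 4, in cam
    i=optics.camera_info(n); return np.array(i["camera_matrix"]),np.array(i["extrinsics"])
ValueError: time passes only in moves, steps and waits
```

```bash
sed -i 's/^def cam(n):/from functools import lru_cache\n@lru_cache\ndef cam(n):/' h.py
python3 - <<'E'
from fit import *
C={"top":crown("top",cv2.imread("pics/t.png")),"scene":crown("scene",cv2.imread("pics/s.png"))}
for n in C: print(n,C[n].x,C[n].fun)
p=np.array([.58205,-.24684]);zb=.2053-.0244
for n,f in(("top","t3"),("scene","s3")):
    im=cv2.imread(f"pics/{f}.png")
    print([ (e[0],k) for k in("near","far") for e in edges(n,*p,13.36,.033,.18,k)])
    for keep in ((None,[0,1],[1,2],[2,3],[3,0]) ):
        q=cap(n,im,p,13.36,zb,keep);print(n,keep,q.x,q.fun)
E
```

```text
top [ 0.58219982 -0.247796   13.40771067] -271.34192482119016
scene [ 0.57639807 -0.23456654 22.61339342] -184.06597042141883
[(1, 'near'), (2, 'near'), (0, 'far'), (3, 'far')]
top None [ 0.57861381 -0.23650071] -143.33091213607815
top [0, 1] [ 0.58149338 -0.24473908] -90.5389393264995
top [1, 2] [ 0.57987044 -0.24515481] -79.13457131048312
top [2, 3] [ 0.57906135 -0.24144127] -59.01932961681861
top [3, 0] [ 0.58058151 -0.24111374] -72.0275710672656
[(0, 'near'), (1, 'near'), (2, 'far'), (3, 'far')]
scene None [ 0.58156846 -0.24812997] -162.9435414923779
scene [0, 1] [ 0.58048544 -0.25006072] -78.83988190247393
scene [1, 2] [ 0.58079776 -0.24940571] -65.6239943805488
scene [2, 3] [ 0.58205605 -0.24723467] -86.93873246120148
scene [3, 0] [ 0.58318532 -0.24714134] -99.39909425773996
```

Run:
```python
from fit import *
for n,f in(("top","t"),("scene","s"),("scene","s2"),("scene","s3"),("top","t3")):
    for sg in(.6,1.):
        G=grads(cv2.imread(f"pics/{f}.png"),sg)
        full=lambda p,y=13.4:edges(n,p[0],p[1],y,.03,.15,"far")+edges(n,p[0],p[1],y,.024,.15,"near")
        if f not in("s3","t3"):
            q=opt(lambda p:-score(G,n,full(p)),[.582,-.247]);print(n,f,"crown",q.x.round(4),round(q.fun))
            q=opt(lambda p:-score(G,n,edges(n,p[0],p[1],13.4,.03,.15,"far")),[.582,-.247]);print("   far outer",q.x.round(4),round(q.fun))
            q=opt(lambda p:-score(G,n,edges(n,p[0],p[1],13.4,.024,.15,"near")),[.582,-.247]);print("   near inner",q.x.round(4),round(q.fun))
        zb=.1809
        if f in("s3","t3"):
            k={"s3":[0,1,2,3],"t3":[0,1,2]}[f]
            q=cap(n,cv2.imread(f"pics/{f}.png"),[.581,-.246],13.36,zb,k);print(n,f,"cap",q.x.round(4),round(q.fun))
```

```text
top t crown [ 0.582  -0.2478] -296
   far outer [ 0.5821 -0.2479] -127
   near inner [ 0.582  -0.2478] -170
top t crown [ 0.5824 -0.2478] -246
   far outer [ 0.583  -0.2478] -105
   near inner [ 0.582  -0.2478] -142
scene s crown [ 0.5807 -0.2456] -168
   far outer [ 0.5838 -0.2418] -91
   near inner [ 0.575  -0.2355] -118
scene s crown [ 0.5776 -0.2343] -166
   far outer [ 0.5807 -0.2321] -81
   near inner [ 0.5754 -0.2353] -94
scene s2 crown [ 0.5809 -0.2449] -203
   far outer [ 0.5813 -0.2443] -151
   near inner [ 0.5778 -0.2342] -67
scene s2 crown [ 0.5814 -0.2449] -173
   far outer [ 0.5813 -0.2443] -129
   near inner [ 0.5801 -0.2335] -57
scene s3 cap [ 0.5816 -0.2481] -163
scene s3 cap [ 0.5816 -0.2481] -163
top t3 cap [ 0.5808 -0.2448] -120
top t3 cap [ 0.5808 -0.2448] -120
```

Run:
```python
from h import *
a=np.radians(13.36);R=np.array([[np.cos(a),-np.sin(a)],[np.sin(a),np.cos(a)]])
zb=.1809
g=lambda P,c,half,size:(np.array(P)+.5)*2*half/size-.5+np.array(c)-half
for nm,P,s in(("L",(97,318),(1,-1)),("F",(375,360),(1,1)),("R",(472,210),(-1,1))):
    w=px2w("scene",g(P,(163,169),22,600),zb)[:2];print("cap scene",nm,(w-R@(np.array(s)*.033)).round(4))
for nm,P,s,z in(("TL",(37,40),(1,1),zb),("BL",(82,178),(-1,1),zb)):
    w=px2w("top",g(P,(386,166),20,200),z)[:2];print("cap top",nm,(w-R@(np.array(s)*.033)).round(4))
# expected pixel positions in c1 of the crown corners, from top fit and scene fit
for c in((.5821,-.2478),(.5811,-.2447)):
    for h,s in((.03,(1,-1)),(.03,(1,1)),(.03,(-1,1))):
        p=np.r_[np.array(c)+R@(np.array(s)*h),.15];print(c,s,((w2px("scene",p)[0]-[163,169]+22.5)*600/44-.5).round(),((w2px("top",p)[0]-[386,166]+20.5)*5-.5).round())
for n,f,c in(("top","t3",(386,166)),("scene","s3",(163,169))):
    pass
a=crop(cv2.imread("pics/t3.png"),(386,166),20,400);b=crop(cv2.imread("pics/s3.png"),(163,169),20,400)
def mk(w,n,c,xy,h,z,col):
    P=np.array([np.r_[np.array(xy)+R@(np.array(s)*h),z] for s in((1,-1),(1,1),(-1,1),(-1,-1))])
    P=(w2px(n,P)-np.array(c)+20.5)*10-.5;cv2.polylines(w,[P.round().astype(int)],True,col,1)
for w,n,c,cr,cp in((a,"top",(386,166),(.5821,-.2478),(.5808,-.2448)),(b,"scene",(163,169),(.5811,-.2447),(.5816,-.2481))):
    mk(w,n,c,cr,.03,.15,(0,0,255));mk(w,n,c,cp,.033,zb,(255,0,0));mk(w,n,c,cp,.033,zb+.005,(255,255,0))
cv2.imwrite("pics/ov.png",np.hstack([a,b]))
```

```text
cap scene L [ 0.5796 -0.2478]
cap scene F [ 0.5744 -0.2482]
cap scene R [ 0.5827 -0.2506]
cap top TL [ 0.5841 -0.2524]
cap top BL [ 0.5829 -0.2557]
(0.5821, -0.2478) (1, -1) [129. 427.] [135.  37.]
(0.5821, -0.2478) (1, 1) [366. 477.] [16. 64.]
(0.5821, -0.2478) (-1, 1) [481. 325.] [ 49. 183.]
(0.5811, -0.2447) (1, -1) [142. 429.] [128.  39.]
(0.5811, -0.2447) (1, 1) [379. 479.] [10. 66.]
(0.5811, -0.2447) (-1, 1) [494. 327.] [ 42. 185.]
```

View pics/ov.png

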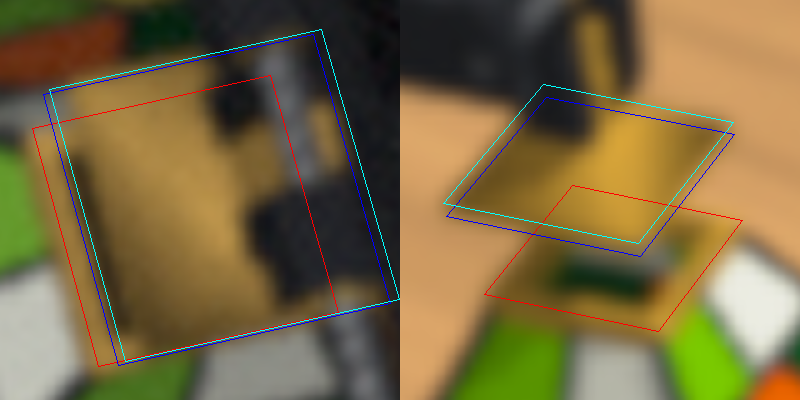

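Overlay check. In the top view the crown fit is right, but my cap outline locked onto the crown's bar: the real plate edge starts at (74,84), not (44,95). The corrected top offset, cap minus crown, is about (+1, -4.2) mm. The scene view gives about (+0.5, -4) mm, so the two agree. I'll shift +4 mm along tool x, descend to a 10 mm gap, and re-check numerically near that solution.

The manual's scale: shifts go in shares of 0.25 m and turns go in shares of 120 degrees. Converting my numbers, 0.006 m is 0.024, 0.004 m is 0.016.

```bash
python3 drive.py '[[0.016,0,0,0,0,0,0],[0,0,0.02,0,0,0,0],[0,0,0.024,0,0,0,0],[0,0,0.02,0,0,0,0],[0,0,0.012,0,0,0,0],[0,0,0.004,0,0,0,0],[0,0,0,0,0,0,0],[0,0,0,0,0,0,0]]'
python3 - <<'E'
from fit import *
o=telemetry.get_obs();p=o["tcp_pos"];print(p,o["orientation"])
a=grab("top",6);b=grab("scene",6);cv2.imwrite("pics/t4.png",a);cv2.imwrite("pics/s4.png",b)
def loc(n,im,p0,zb,ks,h=.003):
    G=grads(im,.7);best=(0,)
    for dx in np.arange(-h,h+1e-9,.00025):
        for dy in np.arange(-h,h+1e-9,.00025):
            q=np.array(p0)+[dx,dy]
            L=[e for e in edges(n,q[0],q[1],13.36,.033,zb+.005,"near",zb)+edges(n,q[0],q[1],13.36,.033,zb+.005,"far") if e[0] in ks]
            s=score(G,n,L)
            if s>best[0]:best=(s,q)
    return best[1].round(4),round(best[0])
z4=p[2]-.0244
T3,S3=cv2.imread("pics/t3.png"),cv2.imread("pics/s3.png")
for ks in([1,0],[1,2]):
    print("t3",ks,loc("top",T3,(.583,-.252),.1809,ks),"t4",loc("top",a,(.5823,-.248),z4,ks))
for ks in([0,1,2,3],[0,1],[2,3],[1,2],[0,3]):
    print("s3",ks,loc("scene",S3,(.5816,-.2481),.1809,ks),"s4",loc("scene",b,(.581,-.244),z4,ks))
E
```

```text
t: 18.62
tcp_pos: [0.5807, -0.2431, 0.1847]
orientation: [180.0, -0.0, 103.3]
contact_force: [-0.6, -1.0, -2.8]
gripper_width: 0.18
grip_force: 30.0
[ 0.58071143 -0.24307878  0.18471376] [ 1.79995043e+02 -2.47564608e-04  1.03345925e+02]
t3 [1, 0] (array([ 0.5832, -0.2512]), 69) t4 (array([ 0.5811, -0.245 ]), 85)
t3 [1, 2] (array([ 0.5815, -0.2517]), 60) t4 (array([ 0.5808, -0.245 ]), 82)
s3 [0, 1, 2, 3] (array([ 0.5811, -0.2484]), 170) s4 (array([ 0.578 , -0.2435]), 136)
s3 [0, 1] (array([ 0.5804, -0.2501]), 82) s4 (array([ 0.578, -0.241]), 61)
s3 [2, 3] (array([ 0.5821, -0.2474]), 91) s4 (array([ 0.5815, -0.2432]), 82)
s3 [1, 2] (array([ 0.5811, -0.2494]), 69) s4 (array([ 0.5782, -0.241 ]), 66)
s3 [0, 3] (array([ 0.5834, -0.2471]), 103) s4 (array([ 0.578 , -0.2445]), 77)
```

Three checks agree that the cap is centred within about 1 mm:
- The clean far edges in the scene view give the cap at (0.5815, -0.2432), against the crown at about (0.5811, -0.244).
- The top-view fit before the shift, plus the measured motion, gives (0.581, -0.248), against (0.582, -0.248).
- Yaw is 13.35° against 13.4°, and the gap is about 10 mm.

Settle, then hand in.

```bash
python3 drive.py '[[0,0,0,0,0,0,0],[0,0,0,0,0,0,0],[0,0,0,0,0,0,0],[0,0,0,0,0,0,0]]'
python3 -c "
from bench import r, optics, ticket, telemetry
print(abs(telemetry.get_obs()['qvel']).max()); print(ticket.hand_in())"
```

```text
t: 19.55
tcp_pos: [0.5806, -0.2431, 0.1847]
orientation: [-180.0, 0.0, 103.3]
contact_force: [-0.6, 0.2, -2.2]
gripper_width: 0.178
grip_force: 30.0
0.10803429813284561
the job is handed in; nothing more can be done
None
```

I handed the job in at about 19.6 s. The lid stands knob up on the cork mat, and the cap is held level and still about 10 mm above the crown. By my image fits it is centred to about 1 mm and square to about 0.1°; the last close-up check was by number only, because I had used up the picture views.

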